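# Lay the standing case down and push it home

### The arm

A 7-joint arm with a two-finger parallel gripper is mounted at the origin on the work surface. World frame = base frame: x ahead of the robot, y to its left, z up, the work surface at z = 0. Lengths are in mm, angles in rad, forces in N, time in s.
With the tool pointing down it reaches from about 400 to 925 mm from the base axis. Payload 4.1 kg.
Tool frame: the origin (TCP) lies between the finger pads; the fingertips stand 25 mm ahead of it and the grasp point (between the pads) lies 6 mm ahead of it; z points along the fingers, y is the direction in which the jaws open and shut (so a half turn about z gives the same grasp; the last joint's range is limited). The gripper opens to 85 mm and grips with 20 to 120 N. Pads are 22 mm wide; open, the fingers measure 114 mm over their backs; the gripper's body (76 mm by 85 mm) begins 54 mm behind the grasp point. The pads swing forward as they close: fully open they stand 13 mm farther back than shut.
Start: joints at [1.242, 0.398, 0.045, 1.537, -0.019, 1.207, -0.051], TCP at [148.093, -632.936, 256.347] pointing down, gripper open.
Joint ranges: [-2.82, 2.82], [-0.49, 2.23], [-1.37, 1.46], [0, 2.46], [-1.36, 4.5], [0.23, 2], [-2.94, 2.94]. Speed limits (rad/s): [2.57, 2.57, 3.14, 3.14, 3.14, 3.14, 3.14].

### API

Orientations are given as a unit quaternion [w, x, y, z].
In Python, from rig import bot gives the robot as it stands.
- The arm moves only by the tool move_arm, never from a script. Its argument "commands" is a list of rows, each a list of 3 entries, a list of its own where there are three numbers: the shift along the world's x, y, z in m, then the turn, a rotation vector about the world's x, y, z in degrees, then the opening, from 0 (shut) to 1 (fully open). A call has 1 to 12 rows; each row is the pose to reach, as a shift and turn from the pose commanded when the call began; what a row does not reach only later rows make up. A row lasts 1/12 s, in which the tool goes at most 41.7 mm and 7.16 degrees, less where a joint would pass 70% of its speed; a pose out of reach is approached as far as the arm can. A call with a gripper value outside its range is refused whole. The fingers move at their own pace and stop on an object; "grip_force" is the grip in N (left out, the last holds). Time passes only in rows, so rows that repeat a pose let the fingers close. It gives the time, the measured TCP pose, the force and the opening at its end, in the units of the state.
- bot.observe(): the state, without advancing time (a new reading comes with each control period).
- bot.grab_frame(name): name is "scene" or "side" or "wrist"; returns the picture (480x640x3 uint8, red, green, blue); there is no depth.
- bot.camera_model(name): a dict with "fovy" (degrees; the focal length in pixels is half the picture's height over the tangent of half this angle, whatever the lens; pixels are square), "cx", "cy" (the principal point, pixels), "distortion" ([k1, k2, p1, p2, k3] as OpenCV has them; the pictures are not rectified), "rvec" (rotation vector, rad) and "tvec" (3), from world to camera coordinates, as OpenCV has them. Camera axes: x right, y down, z forward; pixel columns grow to the right and rows downward; lengths in mm; the calibration is good to about 2 mm. A picture is of the moment at which its call begins: read the wrist's pose just before it. camera_model takes no time and is no camera call; for the wrist camera it gives the pose at the moment of the call.
- bot.job_done(): hands the job in, once; it reports no verdict.
The state is a dict: "clock": time; "q": joint angles; "joint_velocities": joint speeds; "joint_efforts": joint torques, N m; "eef_pos": TCP position; "eef_rot": TCP orientation; "contact_force": force on the tool from outside, world axes, zero at the start; "torque": the same for the moment, N m; "gripper_width": finger opening in mm.
Only numpy, scipy, OpenCV 4.12 (cv2) and the standard library are available. Lean on these libraries where they do the work, as an engineer would, in place of code of your own. Each camera call takes 0.05 s, during which the arm holds its last target. There are 200 camera calls.

### The job

Tip the blue case over by pushing on it, so that it lies flat on the black pad with its white lid uppermost; once it has come to rest, push it along the pad until its end is flush against the metal stop. Only push: never lift or carry the case, and leave the grey case, bottles, beaker, jar and stopper where they stand.

Things in the scene. Friction and masses are not known exactly. Their poses are not given: they have to be found in the camera images.
- case: Closed hard case, about 0.3 kg, loose: 130 mm long, 90 wide, 40 thick, flat ends, blue base, white lid with pale blue panel. Starts standing on a 90 x 40 mm end on the pad, lid facing away from the stop; pushed high on the lid it tips towards the stop. Origin: centre of the case. x: out of the lid (up when it lies as wanted), y: along the width, z: from foot end to top end (up at the start).
- pad: Black rubber pad fixed to the table, 4 mm thick, with an aluminium stop bar across one end (160 mm wide, top 29 mm above the table). Origin on the table; x along the pad towards the stop, z up. Pad from x = -175 to +165 mm, y = -90 to +90 mm. The stop's face, which the case's end must meet, is at x = +140 mm. Once tipped, the case lies some 40 to 75 mm short of it.
- grey_case: A black and grey case of the same size (130 x 90 x 40 mm), standing on end beyond the stop, to be left alone. Origin at its centre, z up.
- beaker: Clear glass beaker, 54 mm wide, 70 mm high, beside the pad; to be left alone. Origin at the centre of its underside.
- jar: White jar with a red cap, 48 mm wide, 60 mm high, on the other side of the pad; to be left alone. Origin at the centre of its underside.
- amber_bottle: Amber glass bottle, 72 mm wide, 170 mm high; to be left alone. Origin at the centre of its underside.
- blue_bottle: Blue plastic bottle with a white cap, 56 mm wide, 140 mm high; to be left alone. Origin at the centre of its underside.
- stopper: Black rubber stopper, 24 to 32 mm wide, 30 mm high; to be left alone. Origin at the centre of its underside.
There are look-alikes about, which are no part of the job. Leave any yellow look-alike of the case alone.

How it is judged:
By the outcome, as a careful person would: the job done as asked, in the order asked, and still so for the second after the job is handed in, with the robot touching nothing.
It also fails if it takes over 38 s, if anything falls off the work surface, if the arm or the gripper's body presses on something with over 40 N, if the wrist force passes 120 N, or if a joint passes its speed limit or range.

## Working session

There is one attempt and no reset: what is moved stays moved. The work goes in short steps, Python scripts to look and compute and a tool call to move; the robot and the scene stay as the last step left them, time stands still between calls to the robot, and variables do not carry over. Pictures are saved under pics/ and viewed, about 8 in all and at most 12, crops included, and the job is handed in when it is done.

Besides the shell and the picture viewer there is one more tool, called as name(argument=value, ...) on one line, values as JSON. move_arm: Moves the arm, as the interface text tells. Its arguments: {"type":"object","properties":{"commands":{"type":"array","items":{"type":"array"}},"grip_force":{"type":"number"}},"required":["commands"]}

```bash
ls; mkdir -p pics; cat > h.py <<'E'
import numpy as np, cv2
from rig import bot
def K(m):
    f=240/np.tan(np.radians(m["fovy"])/2); return np.array([[f,0,m["cx"]],[0,f,m["cy"]],[0,0,1.]])
def snap(n,fn):
    m=bot.camera_model(n); im=bot.grab_frame(n); cv2.imwrite("pics/"+fn,im[:,:,::-1]); return m,im
def ray(m,px):
    p=cv2.undistortPoints(np.array(px,float).reshape(-1,1,2),K(m),np.array(m["distortion"],float)).reshape(-1,2)
    R=cv2.Rodrigues(np.array(m["rvec"],float))[0]; t=np.array(m["tvec"],float).ravel()
    return -R.T@t,(np.c_[p,np.ones(len(p))]@R)
def atz(m,px,z):
    c,d=ray(m,px); z=np.broadcast_to(z,len(d)); return c+d*((z-c[2])/d[:,2])[:,None]
def proj(m,P):
    return cv2.projectPoints(np.array(P,float).reshape(-1,1,3),np.array(m["rvec"],float),np.array(m["tvec"],float),K(m),np.array(m["distortion"],float))[0].reshape(-1,2)
E
python3 - <<'E'
from h import *
for n in("scene","side"):
    m,_=snap(n,n+"1.png"); print(n,ray(m,[[320,240]]))
print(bot.observe())
E
```

```text
pics
scene (array([1188.5793489 ,  139.51062826,  984.69863296]), array([[-0.578774  , -0.1262067 , -0.80607145]]))
side (array([ 241.86299659, -759.88767778,  740.03106758]), array([[ 0.30235748,  0.71906556, -0.62572386]]))
{'clock': 0.1, 'q': array([ 1.2419982 ,  0.3991134 ,  0.0450676 ,  1.5377212 , -0.01873249,
        1.20692075, -0.05071374]), 'joint_velocities': array([ 3.23166816e-04, -1.59025749e-03, -1.07697259e-04, -3.90670551e-03,
       -5.44710481e-04,  7.62088771e-05, -1.76515874e-04]), 'joint_efforts': array([ 4.36339746e-03, -4.76258397e+01,  1.37043625e+00, -2.54949600e+01,
        1.19875185e-02,  4.95869768e-03, -7.85317667e-06]), 'eef_pos': array([ 147.95899466, -632.40584069,  255.38552622]), 'eef_rot': array([-8.57129043e-04,  9.93402635e-01,  1.14675401e-01, -1.50434228e-04]), 'contact_force': array([-0.58427839,  1.36441816, -0.33986391]), 'torque': array([ 0.02279154, -0.02822632,  0.02551102]), 'gripper_width': 85.67740164711185}
```

View pics/scene1.png

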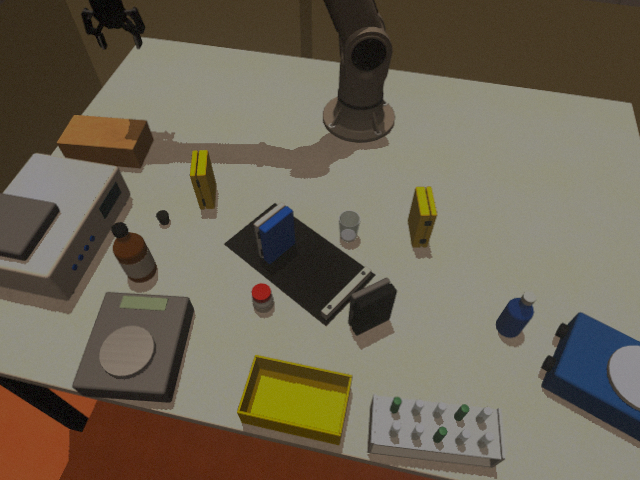

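View pics/side1.png

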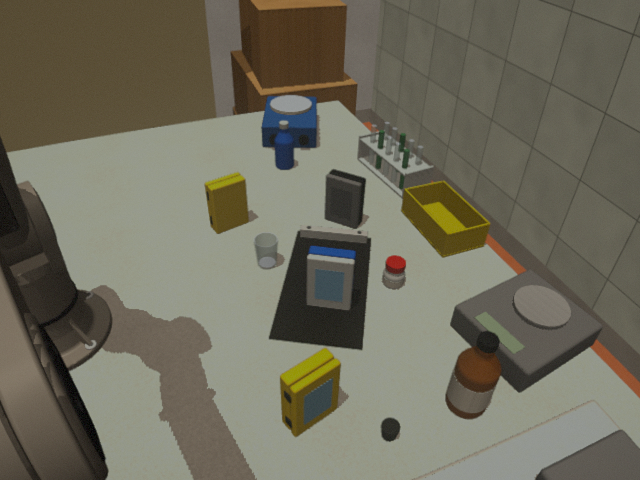

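The blue case with the white lid is at scene (275,235) / side (330,278). The yellow ones, at scene (204,180) and (422,215), are look-alikes. Next I'll enlarge both views of the blue case to confirm it and measure.

```bash
python3 - <<'E'
import cv2,numpy as np
a=cv2.imread("pics/scene1.png")[195:330,215:405]; b=cv2.imread("pics/side1.png")[220:350,265:385]
a=cv2.resize(a,None,fx=4,fy=4,interpolation=3)[:540]; b=cv2.resize(b,None,fx=4,fy=4,interpolation=3)
cv2.imwrite("pics/c1.png",a); cv2.imwrite("pics/c2.png",b)
E
```

```text
(no output)
```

View pics/c1.png

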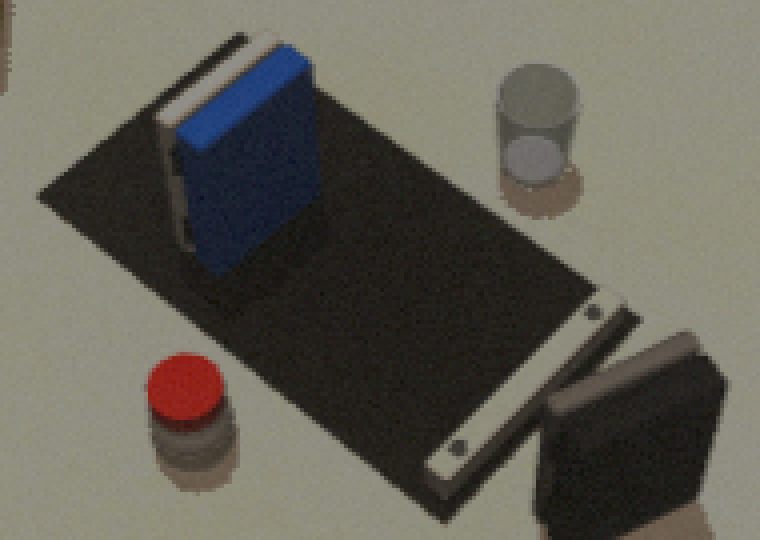

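View pics/c2.png

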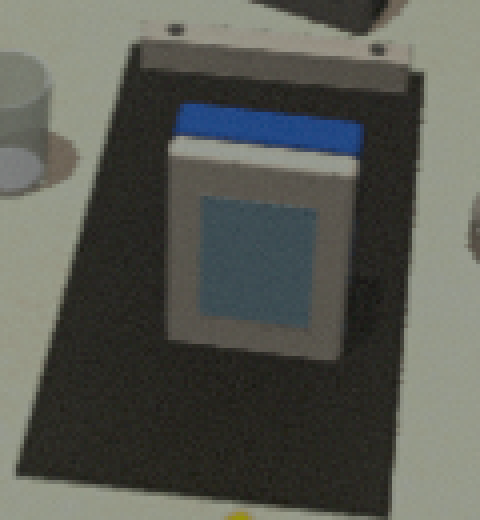

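```bash
python3 - <<'E'
from h import *
from scipy.optimize import least_squares
S=bot.camera_model("scene");D=bot.camera_model("side")
cs=lambda p:np.array(p)/4.+[215,195]
cd=lambda p:np.array(p)/4.+[265,220]
# pad: order (x,y)
L=np.array([[-175,90],[-175,-90],[165,-90],[165,90]])
sc=cs([[243,33],[40,195],[443,522],[640,320]]); sd=cd([[18,475],[390,515],[425,72],[132,42]])
print(atz(S,sc,4).round(),atz(D,sd,4).round())
T=lambda v,P:np.c_[v[0]+P[:,0]*np.cos(v[2])-P[:,1]*np.sin(v[2]),v[1]+P[:,0]*np.sin(v[2])+P[:,1]*np.cos(v[2]),P[:,2]]
P=np.c_[L,np.full(4,4.)]
def f(v):return np.r_[(proj(S,T(v,P))-sc).ravel(),(proj(D,T(v,P))-sd).ravel()]
a=atz(D,sd,4);c=a.mean(0);th=np.arctan2(*(a[2]-a[1])[1::-1])
r=least_squares(f,[c[0],c[1],th]);print("pad",r.x,r.fun.round(1))
pad=r.x
# case, in plan: x toward stop (=-lid), y, z
Cs=np.array([[-20,-45,134],[-20,45,134],[20,45,134],[20,-45,134]]); ps=cs([[158,118],[265,32],[312,64],[183,135]])
Cd=np.array([[-20,45,134],[-20,-45,134],[20,-45,134],[20,45,134],[-20,45,4],[-20,-45,4]]);pd=cd([[170,148],[357,160],[363,123],[180,104],[166,340],[341,359]])
g=lambda v:np.r_[(proj(S,T(v,Cs))-ps).ravel(),(proj(D,T(v,Cd))-pd).ravel()]
r=least_squares(g,pad,loss="soft_l1");print("case",r.x,g(r.x).round(1))
R=np.array([[np.cos(pad[2]),np.sin(pad[2])],[-np.sin(pad[2]),np.cos(pad[2])]])
print("in pad",R@(r.x[:2]-pad[:2]),np.degrees(r.x[2]-pad[2]),np.degrees(pad[2]))
print("beaker",R@(atz(S,cs([[533,165]]),0)[0,:2]-pad[:2]),"jar",R@(atz(S,cs([[192,465]]),0)[0,:2]-pad[:2]),"yellow",R@(atz(D,[[302,425]],0)[0,:2]-pad[:2]),"stopper",R@(atz(D,[[390,435]],0)[0,:2]-pad[:2]))
o=bot.observe();print(cv2.Rodrigues(np.zeros(3))[0][0], o["eef_rot"])
E
```

```text
[[ 391. -155.    4.]
 [ 548. -244.    4.]
 [ 714.   50.    4.]
 [ 558.  137.    4.]] [[ 395. -161.    4.]
 [ 551. -246.    4.]
 [ 716.   50.    4.]
 [ 561.  139.    4.]]
pad [557.00706928 -49.53597794   1.06116288] [-1.3  0.3 -1.1  0.7  0.1  1.   0.4  0.6 -1.3 -0.7 -0.4  0.3 -0.1 -0.
 -0.7  0.3]
case [ 540.4066575  -109.54504504    1.04526108] [-1.6  0.4  0.2 -0.7  0.8  0.4  4.5  5.8 -0.8  0.7  0.1  3.1  0.5 -1.2
  0.1 -1.5 -0.1  0.8 -0.2  1.4]
in pad [-60.48195058 -14.78497411] -0.9111062655124668 60.80015439511949
beaker [ 39.43975931 139.62866281] jar [  30.77382271 -155.53224438] yellow [-345.08477821   -2.34826345] stopper [-343.2436615  -147.26709276]
[1. 0. 0.] [-8.57129043e-04  9.93402635e-01  1.14675401e-01 -1.50434228e-04]
```

The crops show the blue case with its white lid facing away from the stop, so this is the right one. The pad is at (557,−50), heading 60.8°. The case is at pad x −60, y −15 and nearly square to it, which fits the sizes given. Now I'll fly to a point behind the lid.

move_arm(commands=[[[0.356,0.458,0],[0,0,47.6],0.4],[[0.356,0.458,0],[0,0,47.6],0.4],[[0.356,0.458,0],[0,0,47.6],0.4],[[0.356,0.458,0],[0,0,47.6],0.4],[[0.356,0.458,0],[0,0,47.6],0.4],[[0.356,0.458,0],[0,0,47.6],0.4],[[0.356,0.458,0],[0,0,47.6],0.4],[[0.356,0.458,0],[0,0,47.6],0.4],[[0.356,0.458,0],[0,0,47.6],0.4],[[0.356,0.458,0],[0,0,47.6],0.4],[[0.356,0.458,0],[0,0,47.6],0.4],[[0.356,0.458,0],[0,0,47.6],0.4]])

```text
clock: 1.1
eef_pos: [455.5, -236.3, 256.2]
eef_rot: [0.0, 0.863, 0.506, -0.0]
contact_force: [0.8, -1.2, -0.6]
gripper_width: 34.1
```

move_arm(commands=[[[0.049,0.062,0],[0,0,0],0.4],[[0.049,0.062,0],[0,0,0],0.4],[[0.049,0.062,-0.04],[0,0,0],0.4],[[0.049,0.062,-0.08],[0,0,0],0.4],[[0.049,0.062,-0.12],[0,0,0],0.4],[[0.049,0.062,-0.131],[0,0,0],0.4],[[0.049,0.062,-0.131],[0,0,0],0.4],[[0.049,0.062,-0.131],[0,0,0],0.4]])

```text
clock: 1.77
eef_pos: [504.4, -176.4, 126.0]
eef_rot: [0.0, 0.863, 0.506, 0.0]
contact_force: [0.4, -0.6, 1.1]
gripper_width: 34.1
```

```bash
python3 - <<'E'
from h import *
_,b=snap("side","side2.png");_,a=snap("scene","scene2.png")
o=bot.observe();print(o["eef_pos"],o["contact_force"])
im=np.hstack([cv2.resize(b[170:360,220:400],None,fx=2.2,fy=2.2),cv2.resize(a[150:340,200:390],None,fx=2.2,fy=2.2)]);cv2.imwrite("pics/s2.png",im[:,:,::-1])
E
```

```text
[ 505.88418826 -176.78917626  127.82586422] [ 0.20480635 -0.05498929 -0.0374643 ]
```

View pics/s2.png

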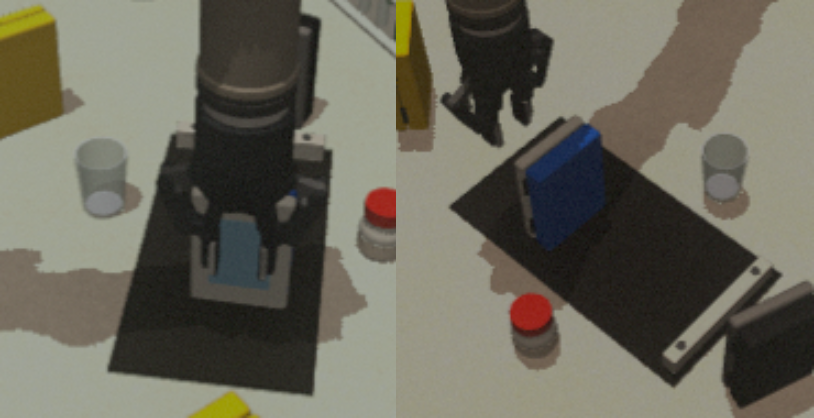

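Both fingers are centred on the lid (side crop, about (240,250)). I'll advance slowly.

move_arm(commands=[[[0.0073,0.0131,0],[0,0,0],0.4],[[0.0146,0.0262,0],[0,0,0],0.4],[[0.0171,0.0306,0],[0,0,0],0.4],[[0.0195,0.0349,0],[0,0,0],0.4],[[0.022,0.0393,0],[0,0,0],0.4],[[0.0244,0.0437,0],[0,0,0],0.4],[[0.0268,0.048,0],[0,0,0],0.4],[[0.0293,0.0524,0],[0,0,0],0.4],[[0.0317,0.0567,0],[0,0,0],0.4]])

```text
clock: 2.62
eef_pos: [535.8, -119.2, 125.3]
eef_rot: [0.0, 0.863, 0.506, -0.0]
contact_force: [0.0, -0.4, 0.3]
gripper_width: 34.1
```

```bash
python3 - <<'E'
from h import *
_,a=snap("scene","scene3.png")
o=bot.observe();print(o["eef_pos"],o["contact_force"])
im=cv2.resize(a[170:330,200:390],None,fx=3,fy=3);cv2.imwrite("pics/s3.png",im[:,:,::-1])
E
```

```text
[ 536.41124881 -117.87378433  125.38382519] [ 0.62163686  1.78012282 -0.30935685]
```

View pics/s3.png

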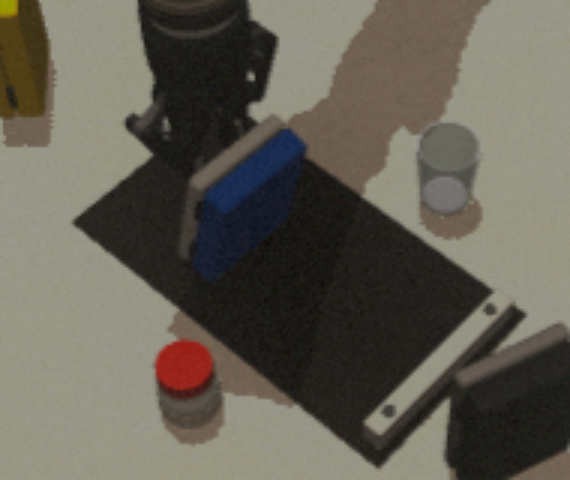

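The case is tilting, with its base edge at crop (205,278) where it was before, so it isn't sliding. I'll keep pushing.

move_arm(commands=[[[0.0024,0.0044,0],[0,0,0],0.4],[[0.0049,0.0087,0],[0,0,0],0.4],[[0.0073,0.0131,0],[0,0,0],0.4],[[0.0098,0.0175,0],[0,0,0],0.4],[[0.0122,0.0218,0],[0,0,0],0.4],[[0.0122,0.0218,0],[0,0,0],0.4],[[0.0122,0.0218,0],[0,0,0],0.4],[[0.0122,0.0218,0],[0,0,0],0.4],[[0.0122,0.0218,0],[0,0,0],0.4],[[0.0122,0.0218,0],[0,0,0],0.4]])

```text
clock: 3.5
eef_pos: [547.7, -98.1, 125.3]
eef_rot: [0.0, 0.863, 0.506, -0.0]
contact_force: [-0.7, -0.8, -0.4]
gripper_width: 34.1
```

```bash
python3 - <<'E'
from h import *
_,a=snap("scene","scene4.png");snap("side","side4.png")
o=bot.observe();print(o["eef_pos"],o["contact_force"])
im=cv2.resize(a[190:330,215:390],None,fx=4,fy=4,interpolation=3);cv2.imwrite("pics/s4.png",im[:,:,::-1])
E
```

```text
[547.73559972 -97.9528605  125.34850641] [-0.18933274  0.01026748 -0.80967811]
```

View pics/s4.png

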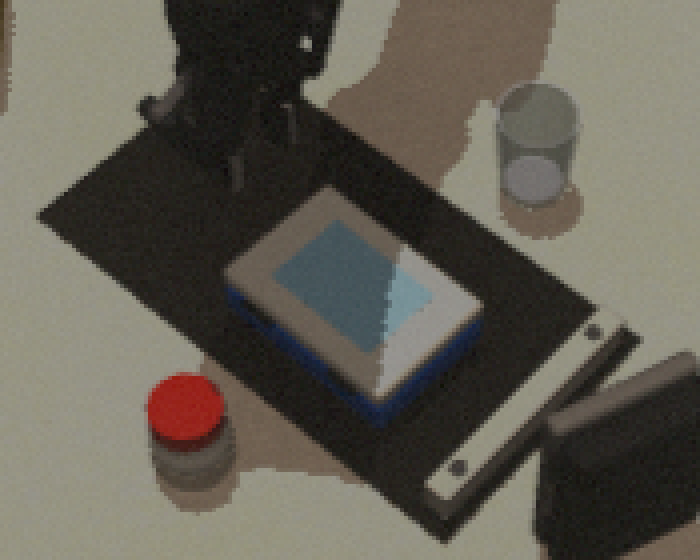

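It's flat with the lid up. Lid corners in the crop are (225,272), (330,185), (482,305), (378,400).

```bash
python3 - <<'E'
from h import *
S=bot.camera_model("scene");p=np.array([557.,-49.5]);t=1.0612
R=np.array([[np.cos(t),np.sin(t)],[-np.sin(t),np.cos(t)]])
a=atz(S,np.array([[225,272],[330,185],[482,305],[378,400]])/4.+[215,190],44)[:,:2]
q=(a-p)@R.T;print(q.round(1),q.mean(0),np.degrees(np.arctan2(*((q[3]-q[0])+(q[2]-q[1]))[::-1])))
b=atz(S,np.array([[428,487],[610,308]])/4.+[215,190],29)[:,:2];print("stop top face edge",((b-p)@R.T).round(1))
print("tcp",R@(bot.observe()["eef_pos"][:2]-p))
E
```

```text
[[-35.7 -57.1]
 [-33.3  30.7]
 [ 92.4  26. ]
 [ 90.3 -61.6]] [ 28.39375257 -15.50727939] -2.069699770187743
stop top face edge [[142.6 -78. ]
 [144.2  82.5]]
tcp [-46.81591793 -15.54923252]
```

move_arm(commands=[[[-0.0137,-0.0246,0],[0,0,0],0.6],[[-0.0146,-0.0262,0],[0,0,0],0.6],[[-0.0146,-0.0262,-0.03],[0,0,0],0.6],[[-0.0146,-0.0262,-0.06],[0,0,0],0.6],[[-0.0146,-0.0262,-0.085],[0,0,0],0.6],[[-0.0146,-0.0262,-0.085],[0,0,0],0.6],[[-0.0146,-0.0262,-0.085],[0,0,0],0.6]])

```text
clock: 4.18
eef_pos: [532.2, -123.8, 39.5]
eef_rot: [-0.001, 0.863, 0.506, -0.001]
contact_force: [-0.5, -0.7, 1.6]
gripper_width: 51.6
```

move_arm(commands=[[[0.0049,0.0087,0],[0,0,0],0.6],[[0.0098,0.0175,0],[0,0,0],0.6],[[0.0122,0.0218,0],[0,0,0],0.6],[[0.0146,0.0262,0],[0,0,0],0.6],[[0.0171,0.0306,0],[0,0,0],0.6],[[0.0195,0.0349,0],[0,0,0],0.6],[[0.022,0.0393,0],[0,0,0],0.6],[[0.0244,0.0437,0],[0,0,0],0.6],[[0.0268,0.048,0],[0,0,0],0.6],[[0.0293,0.0524,0],[0,0,0],0.6],[[0.0308,0.055,0],[0,0,0],0.6],[[0.0308,0.055,0],[0,0,0],0.6]])

```text
clock: 5.18
eef_pos: [564.6, -67.2, 40.2]
eef_rot: [-0.0, 0.862, 0.506, 0.001]
contact_force: [0.1, -0.7, 0.1]
gripper_width: 51.3
```

```bash
python3 - <<'E'
from h import *
_,a=snap("scene","scene5.png")
o=bot.observe();print(o["eef_pos"],o["contact_force"]);p=np.array([557.,-49.5]);t=1.0612
print(np.array([[np.cos(t),np.sin(t)],[-np.sin(t),np.cos(t)]])@(o["eef_pos"][:2]-p))
im=cv2.resize(a[190:330,215:390],None,fx=4,fy=4,interpolation=3);cv2.imwrite("pics/s5.png",im[:,:,::-1])
E
```

```text
[564.44542836 -67.50028003  40.18816767] [-0.22143098  0.09482087 -0.52127409]
[-12.08112609 -15.28040827]
```

View pics/s5.png

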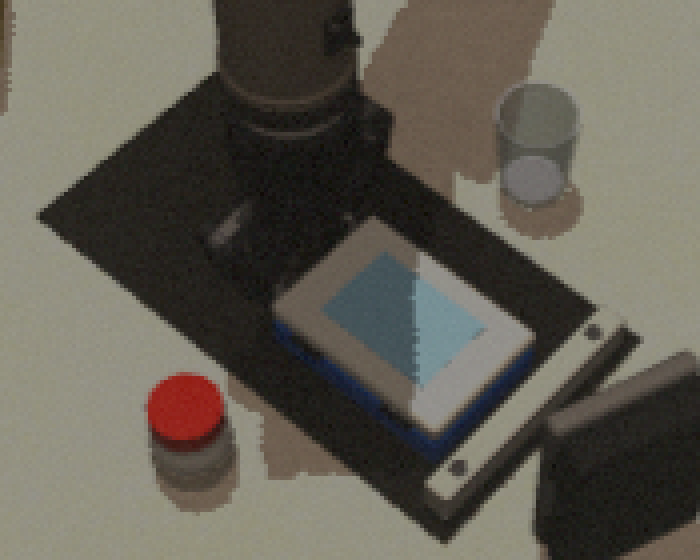

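It's sliding straight, with about 10–15 mm left. I'll go slowly from here and watch the force.

move_arm(commands=[[[0.001,0.0017,0],[0,0,0],0.6],[[0.002,0.0035,0],[0,0,0],0.6],[[0.0029,0.0052,0],[0,0,0],0.6],[[0.0039,0.007,0],[0,0,0],0.6],[[0.0044,0.0079,0],[0,0,0],0.6],[[0.0049,0.0087,0],[0,0,0],0.6]])

```text
clock: 5.73
eef_pos: [568.9, -59.9, 40.2]
eef_rot: [-0.0, 0.863, 0.506, 0.0]
contact_force: [-0.7, -0.8, -0.4]
gripper_width: 51.2
```

move_arm(commands=[[[0.0005,0.0009,0],[0,0,0],0.6],[[0.001,0.0017,0],[0,0,0],0.6]])

```text
clock: 5.9
eef_pos: [569.7, -58.7, 40.2]
eef_rot: [0.0, 0.863, 0.506, -0.0]
contact_force: [-2.0, -2.6, 0.7]
gripper_width: 51.4
```

move_arm(commands=[[[0.0005,0.0009,0],[0,0,0],0.6],[[0.001,0.0017,0],[0,0,0],0.6]])

```text
clock: 6.07
eef_pos: [569.7, -58.7, 40.2]
eef_rot: [0.0, 0.863, 0.506, -0.002]
contact_force: [-3.9, -4.6, 3.6]
gripper_width: 50.9
```

move_arm(commands=[[[0.0005,0.0009,0],[0,0,0],0.6],[[0.001,0.0017,0],[0,0,0],0.6],[[0.001,0.0017,0],[0,0,0],0.6]])

```text
clock: 6.32
eef_pos: [569.8, -58.6, 40.2]
eef_rot: [0.001, 0.863, 0.505, -0.003]
contact_force: [-5.4, -7.5, 4.5]
gripper_width: 51.4
```

move_arm(commands=[[[0.0005,0.0009,0],[0,0,0],0.6],[[0.001,0.0017,0],[0,0,0],0.6],[[0.001,0.0017,0],[0,0,0],0.6]])

```text
clock: 6.57
eef_pos: [569.8, -58.6, 40.2]
eef_rot: [0.001, 0.863, 0.505, -0.005]
contact_force: [-6.8, -9.7, 6.9]
gripper_width: 51.2
```

```bash
python3 - <<'E'
from h import *
_,a=snap("scene","scene6.png");_,b=snap("side","side6.png")
o=bot.observe();print(o["eef_pos"],o["contact_force"],o["torque"])
im=np.hstack([cv2.resize(a[235:330,280:380],None,fx=4,fy=4,interpolation=3),cv2.resize(b[215:310,280:380],None,fx=4,fy=4,interpolation=3)]);cv2.imwrite("pics/s6.png",im[:,:,::-1])
E
```

```text
[569.79041223 -58.61988102  40.21206436] [-7.57152093 -9.5450027   6.873854  ] [-1.80927157  1.59820195  0.30322724]
```

View pics/s6.png

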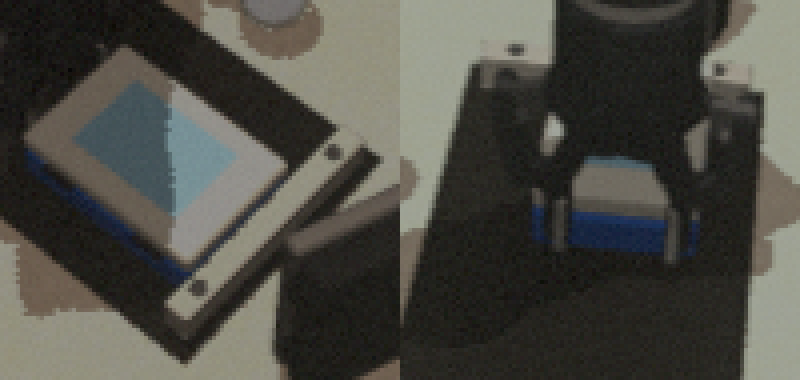

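The lid end meets the stop and runs parallel to it. The end works out at pad x ≈ 139.3, the push force is 12 N and it no longer advances. I'll back off and check from above.

move_arm(commands=[[[-0.002,-0.0035,0],[0,0,0],0.6],[[-0.0039,-0.007,0],[0,0,0],0.6],[[-0.0146,-0.0262,0],[0,0,0],0.6],[[-0.0293,-0.0524,0],[0,0,0],0.6],[[-0.0488,-0.0873,0.03],[0,0,0],0.6],[[-0.0488,-0.0873,0.07],[0,0,0],0.6],[[-0.0488,-0.0873,0.11],[0,0,0],0.6],[[-0.0488,-0.0873,0.15],[0,0,0],0.6],[[-0.06,-0.11,0.18],[0,0,0],0.6],[[-0.06,-0.11,0.18],[0,0,0],0.6],[[-0.06,-0.11,0.18],[0,0,0],0.6]])

```text
clock: 7.58
eef_pos: [514.4, -164.4, 222.7]
eef_rot: [0.002, 0.863, 0.505, 0.002]
contact_force: [-0.3, 0.6, -1.2]
gripper_width: 51.1
```

```bash
python3 - <<'E'
from h import *
S,a=snap("scene","scene7.png");_,b=snap("side","side7.png")
im=np.hstack([cv2.resize(a[235:330,280:380],None,fx=4,fy=4,interpolation=3),cv2.resize(b[215:310,280:380],None,fx=4,fy=4,interpolation=3)]);cv2.imwrite("pics/s7.png",im[:,:,::-1])
a0=cv2.imread("pics/scene1.png");d=np.abs(a.astype(int)-a0[:,:,::-1]).max(2)>60
o=bot.observe();print(o["eef_pos"],o["contact_force"])
p=np.array([557.,-49.5]);t=1.0612;R=np.array([[np.cos(t),np.sin(t)],[-np.sin(t),np.cos(t)]])
q=(atz(S,np.array([[25,137],[125,45],[288,163],[190,267]])/4.+[280,235],44)[:,:2]-p)@R.T;print(q.round(1))
E
```

```text
[ 512.81083525 -162.33399855  219.55680677] [-0.19580117  0.38011324 -0.48868575]
[[ 12.5 -56.3]
 [ 11.7  30.8]
 [137.7  31.4]
 [140.4 -57.3]]
```

View pics/s7.png

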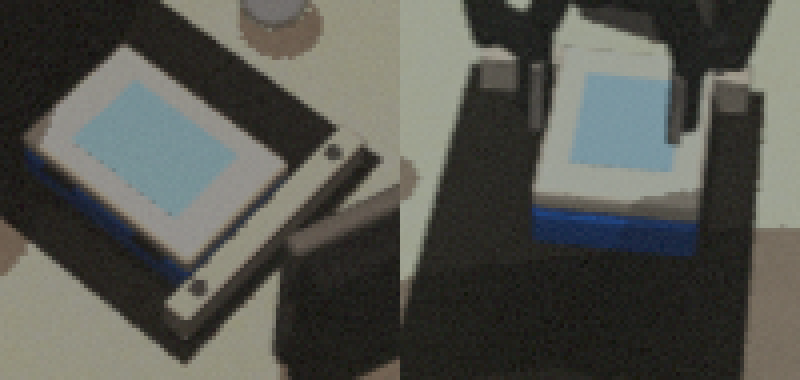

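The case is flat and looks flush, but at this resolution I can't rule out about 1° of yaw. I'll do a sub-pixel check on averaged frames, rectified to the pad.

```bash
cat > rect.py <<'E'
from h import *
S=bot.camera_model("scene");a=np.mean([bot.grab_frame("scene").astype(float) for _ in range(8)],0).astype(np.uint8)
p=np.array([557.,-49.5]);t=1.0612;R=np.array([[np.cos(t),np.sin(t)],[-np.sin(t),np.cos(t)]])
def rect(z,x0,x1,y0,y1,s):
    X,Y=np.meshgrid(np.arange(x0,x1,1/s),np.arange(y1,y0,-1/s));w=np.c_[X.ravel(),Y.ravel()]@R+p
    m=proj(S,np.c_[w,np.full(len(w),z)]).astype(np.float32).reshape(*X.shape,2)
    return cv2.remap(a,m[...,0],m[...,1],cv2.INTER_CUBIC)
def edge(z,x0,x1,y0,y1,sgn):  # strongest x-gradient per y, line fit
    g=cv2.GaussianBlur(cv2.cvtColor(rect(z,x0,x1,y0,y1,2),cv2.COLOR_RGB2GRAY).astype(float),(0,0),1.5)
    d=sgn*np.gradient(g,axis=1);k=d.argmax(1);ys=y1-np.arange(len(k))/2;xs=x0+k/2
    for _ in range(4):
        c=np.polyfit(ys,xs,1);r=abs(np.polyval(c,ys)-xs);ok=r<=max(1,2*np.median(r));ys,xs=ys[ok],xs[ok]
    return np.degrees(np.arctan(c[0])).round(2),np.polyval(c,-13).round(2),len(xs)
print("front lid edge",edge(44,128,148,-50,24,-1));print("rear lid edge",edge(44,0,25,-50,24,1))
print("stop top front edge",edge(29,130,152,-72,-60,1),edge(29,130,152,45,75,1),edge(29,130,152,-72,75,1))
im=rect(44,0,160,-90,90,3);cv2.imwrite("pics/r%d.png"%int(bot.observe()["clock"]*100),im[:,:,::-1])
r29=rect(29,90,170,-90,90,4);cv2.imwrite("pics/r29.png",np.hstack([cv2.resize(im,(480,540)),cv2.resize(r29,(300,540))])[:,:,::-1])
E
python3 rect.py
```

```text
front lid edge (np.float64(0.05), np.float64(137.31), 148)
rear lid edge (np.float64(-0.27), np.float64(8.86), 147)
stop top front edge (np.float64(-1.32), np.float64(136.43), 24) (np.float64(-0.07), np.float64(137.86), 60) (np.float64(-0.1), np.float64(138.1), 294)
```

View pics/r29.png

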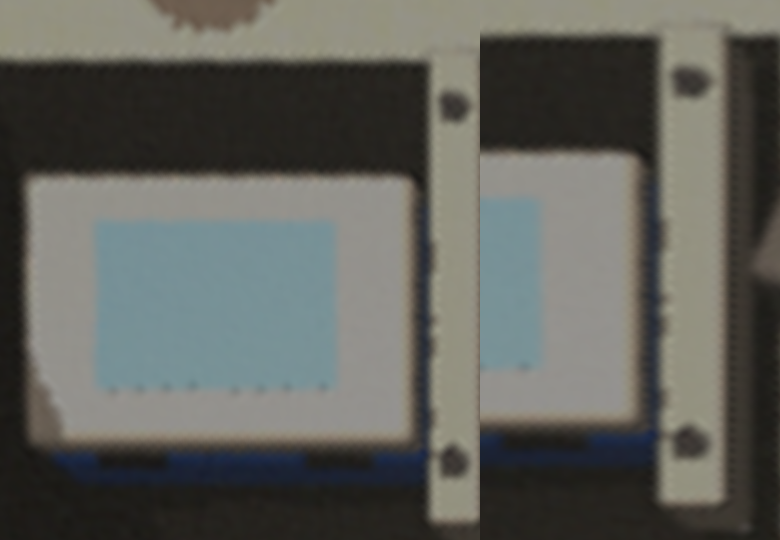

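The rectified view shows the lid's front edge (37.3 + 100 mm) within about 0.8 mm of the stop face (138.1 mm measured). The two are parallel to about 0.2°, and only the blue end face shows between them. I'm handing the job in.

```bash
python3 -c "
from rig import bot
print(bot.job_done(),bot.observe()['clock'],bot.observe()['contact_force'])"
```

```text
the job is handed in; nothing more can be done
the job is handed in; nothing more can be done
```

The blue case is tipped over, lying flat on the pad with its white lid up, and its end is pushed against the metal stop. I handed the job in at about 8 s on the clock.

- **Tipping:** I pushed high on the lid with two fingers. The case tipped towards the stop without its foot sliding and came to rest about 48 mm short of it.
- **Pushing to the stop:** I pushed low on the trailing end until the case stopped advancing at about 12 N. Then I backed the arm off and raised it clear.
- **Flushness:** the rectified view puts the lid's front edge at 137.3 mm along the pad and the stop's face at 138.1 mm. That is a difference of about 0.8 mm, inside the 2 mm calibration error, with the edges parallel to about 0.2°.
- **Checks that disagreed:** before that, corner points I picked by hand suggested 0.5–1.7° of yaw. The averaged edge fit did not bear that out. One short fit on the stop's edge gave −1.3°, but the fit over its full length gave −0.1°.
- **Other objects:** I never pushed on anything but the case. The beaker, jar and grey case look unmoved in the crops I viewed. I did not check the bottles, stopper and yellow look-alikes again in the final pictures.

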